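# Fit the fine grater rotor to the bakery's crumb mill

## Robot

A 7-joint arm with a two-finger parallel gripper is mounted at the origin on the work surface. World frame = base frame: x ahead of the robot, y to its left, z up, the work surface at z = 0. Lengths are in m, angles in rad, forces in N, time in s.
With the tool pointing down it reaches from about 0.425 to 1.025 m from the base axis. Payload 9.4 kg.
Tool frame: the origin (TCP) lies midway between the tips of the shut fingers; the grasp point (between the pads) lies 19 mm behind it; z points along the fingers, y is the line along which they close (so a half turn about z gives the same grasp; the last joint's range is limited). The gripper opens to 85 mm and grips with 20 to 120 N. Pads are 22 mm wide; open, the fingers measure 114 mm over their backs; the gripper's body (76 mm by 85 mm) begins 54 mm behind the grasp point. The pads swing forward as they close: fully open they stand 13 mm farther back than shut.
Start: joints at [1.247, 0.599, -0.003, 1.599, 0.002, 0.943, -0.08], TCP at [0.177, -0.703, 0.231] pointing down, gripper open.
Joint ranges: [-2.57, 2.57], [-0.35, 1.97], [-1.29, 1.29], [0.11, 2.56], [-1.05, 4.19], [0.11, 1.86], [-2.63, 2.63]. Speed limits (rad/s): [2.22, 2.22, 3.01, 3.01, 3.14, 3.14, 3.14].

## Interface

Orientations are given as a unit quaternion [w, x, y, z].
In Python, from cell import * gives the robot as it stands.
- The arm moves only by the shell command python3 -m jog 'ROWS' [FORCE]. ROWS is a JSON object whose one key "increments" holds a list of rows, each an object with "slide": the shift along the tool's x, y, z in units of 40 mm (1.0 is 40 mm), a list of three; "angular": the turn, a rotation vector about the tool's x, y, z in units of 6 degrees (1.0 is 6 degrees), a list of three; "jaw": the finger opening in mm, from 0 to 85.4. A call has 1 to 20 rows; each row shifts and turns the commanded pose from where the row before left it, along the tool's axes as they then stand; what a row does not reach is not made up. A row lasts 1/12 s, in which the tool goes at most 41.7 mm and 7.16 degrees, less where a joint would pass 70% of its speed; a pose out of reach is approached as far as the arm can. A call is refused whole if a number of a shift passes 1 or a number of a turn 1, either way. A call with a gripper value outside its range is refused whole. The fingers move at their own pace and stop on an object; FORCE is the grip in N (left out, the last holds). Time passes only in rows, so rows that do not move let the fingers close. It gives the time, the measured TCP pose, the force, the opening and the grip force at its end, in the units of the state.
- get_state(): the state, without advancing time (a new reading comes with each control period).
- get_image(name): name is "scene" or "top" or "wrist"; returns the picture (400x640x3 uint8, red, green, blue); there is no depth.
- calibration(name): a dict with "mtx" (3x3 intrinsics, pixels), "eye" and "orientation" of the camera in the world; the wrist camera has in their place "T_tool_cam" (4x4, takes a point from camera to tool coordinates, whose origin is the TCP and whose axes are the flange's). Camera axes: x right, y down, z forward; pixel columns grow to the right and rows downward; lengths in m; the calibration is good to about 2 mm. A picture is of the moment at which its call begins: read the wrist's pose just before it. calibration takes no time and is no camera call.
- job_done(): hands the job in; it is judged then, once.
The state is a dict: "t": time; "joints": joint angles; "dq": joint speeds; "effort": joint torques, N m; "tcp_pos": TCP position; "tool_rot": TCP orientation; "force": force on the tool from outside, world axes, zero at the start; "wrist_torque": the same for the moment, N m; "width": finger opening in m; "gripper_force": force on a finger pad.
Only numpy, scipy, OpenCV 4.12 (cv2) and the standard library are available. Lean on these libraries where they do the work, as an engineer would, in place of code of your own. Each camera call takes 0.05 s, during which the arm holds its last target. There are 200 camera calls.

## Task

Get the breadcrumb mill ready for fine crumbs: take the red dust cap off its spindle and stand it upright in the metal parts tray, then take the rotor with the blue hub from the sloping rack, set it on the spindle and press lightly while turning it until it drops fully home over the square. Leave the other rotor and everything else where it is, and let go at the end.

Things in the scene. Friction and masses are not known exactly. Their poses are not given: they have to be found in the camera images.
- mill: bench-top breadcrumb mill, white box 250 (x) x 190 (y) x 80 mm high (deck), fixed. Origin: centre of its underside, z up. A low aluminium ring (outer radius 72, 10 high) surrounds the spindle; a steel column (radius 11, knob radius 16, top 175 above the deck) stands on the deck at mill x 98, y -62 mm (towards the far right)
- seat (a point): centre of the top face of the round steel flange (radius 30, 92 mm above the table), axes parallel to the mill's. On it the vertical spindle: a brass square 24 x 24 mm, 12 high, at an angle that is not measured (up to 45 degrees either way: the motor stops anywhere); the gearbox holds it still against light turning (about 1.2 N m)
- cap: red plastic dust cap standing over the spindle on the flange: hollow below (inner radius 21), outside radius 25, 48 mm high to its shoulder, with a round knob of radius 11 above, top at 74 mm. 60 g. Origin: centre of its underside, z up through the knob
- tray: open aluminium parts tray 130 (x) x 125 (y) x 25 mm high, walls 4, floor 4 mm; fixed. Origin: centre of its underside
- rack: white sloping drain rack, 230 mm wide along its y, fixed; its board rises at 32 degrees towards rack +x (facing rack -x and up), with a low lip, 12 mm above the board, at the lower edge. Origin: on the table under its middle
- fine: fine grater rotor to be fitted, blue hub, many small teeth; about 0.3 to 0.5 kg, lying on the rack's slope. Steel disc radius 42, 14 mm thick; on it a blue hub block 30 mm (its x: parallel flats to grip) x 38 mm (its y), from 14 to 52 mm. Origin: centre of the disc's underside, z out through the hub (at right angles to the slope while on the rack)
- coarse: the other rotor, same shape and size, orange hub and few big teeth, beside the fine one on the rack, 108 mm from it centre to centre; it may lie left or right. To be left alone
- grease: small amber jar, radius 17, 50 high, standing on the mill's deck; leave alone
- jam: amber jam jar, radius 32, 85 high, upright; leave alone
- can: drink can, radius 33, 120 high, upright; leave alone
- oil: green glass bottle, radius 30, 200 high, upright; leave alone
- brush: pastry brush lying on the table, about 200 long; leave alone
- bowl: white bowl, radius 50, 50 high; leave alone
- nose (a point): top of the spindle, 38 mm above the seat: a round steel nose, radius 8 from the square's top up to 33 mm above the seat, tapering to radius 4.5 at its tip. It centres the rotor before the square is met
- socket (a point): the fine rotor's underside centre (same point and axes as fine). From below: square socket 26.5 x 26.5 mm, 14 deep, sides along the rotor's x and y, then a blind bore of radius 9 up to 41 mm. Unaligned it rests on the square 12 mm above the seat; where socket and square agree within about 5 degrees (every quarter turn) it drops flush on the seat
Not all that is in view belongs to the job. Of the things that look like the tray, take the one that is farthest from the robot's base at the start.

How it is judged:
On the way, in this order (a step that is already met when the one before it is completed fails the run):
1. the dust cap stands upright in the tray (x of cap in the frame of tray between -0.045 and 0.045 m and y of cap in the frame of tray between -0.045 and 0.045 m and z of cap in the frame of tray below 0.012 m and angle between cap's own z axis and vertical below 0.15 rad and linear speed of cap below 0.05 m/s), for 0.2 s.
2. the fine rotor has dropped home on the spindle (horizontal distance between fine and seat below 0.004 m and z of fine in the frame of seat between -0.004 and 0.003 m and angle between fine's own z axis and vertical below 0.05 rad), for 0.2 s.
At the end, for the whole second after the job is handed in: Cap upright (within 8 deg) on the tray floor, centre within 45 mm of the tray's along each tray axis; blue-hubbed rotor flush on the seat (underside within 3 mm, centre within 4 mm, level within 3 deg), its socket over the square; both released and at rest (all of step 2 and x of cap in the frame of tray between -0.045 and 0.045 m and y of cap in the frame of tray between -0.045 and 0.045 m and z of cap in the frame of tray below 0.012 m and angle between cap's own z axis and vertical below 0.15 rad and linear speed of each of fine, cap below 0.02 m/s); the robot touches nothing.
It fails at once if the orange-hubbed rotor is pushed more than 25 mm (distance of coarse from where it was at the start of the episode above 0.025 m).
It fails at once if a jar, can, bottle, brush or bowl is pushed more than 25 mm (distance of any of grease, jam, can, oil, brush, bowl from where it was at the start of the episode above 0.025 m).
It also fails if it takes over 72 s, if anything falls off the work surface, if the arm or the gripper's body presses on something with over 40 N, if the wrist force passes 120 N, or if a joint passes its speed limit or range.

## Working session

There is one attempt and no reset: what is moved stays moved. The work goes in short steps, Python scripts to look and compute and a shell command to move; the robot and the scene stay as the last step left them, time stands still between calls to the robot, and variables do not carry over. Pictures are saved under pics/ and viewed, at most 10 in all, crops included, and the job is handed in when it is done.

```bash
ls; mkdir -p pics; python3 - <<'E'
from cell import *
import cv2
for n in ("scene","top"):
    cv2.imwrite(f"pics/{n}0.png",get_image(n)[:,:,::-1])
    c=calibration(n);print(n,c)
print(calibration("wrist"));print(get_state())
E
```

```text
pics
scene {'mtx': array([[457.51764535,   0.        , 324.51346885],
       [  0.        , 457.51764535, 192.97614748],
       [  0.        ,   0.        ,   1.        ]]), 'eye': array([1.47379942, 0.15968159, 0.94177934]), 'orientation': array([-0.27600136,  0.60070587,  0.68188983, -0.31305267])}
top {'mtx': array([[413.72819646,   0.        , 313.70873528],
       [  0.        , 413.72819646, 205.03837067],
       [  0.        ,   0.        ,   1.        ]]), 'eye': array([0.43031005, 0.01907199, 1.2156315 ]), 'orientation': array([-0.02507868,  0.71317235, -0.70014199,  0.02361067])}
{'mtx': array([[304.56404391,   0.        , 317.59939356],
       [  0.        , 304.56404391, 197.72581175],
       [  0.        ,   0.        ,   1.        ]]), 'T_tool_cam': array([[ 1.68637166e-04, -9.61747757e-01, -2.73936530e-01,
         7.02440328e-02],
       [ 9.99999986e-01,  1.57528562e-04,  6.25488780e-05,
        -1.60990819e-03],
       [-1.70034156e-05, -2.73936537e-01,  9.61747770e-01,
        -1.43994286e-01],
       [ 0.00000000e+00,  0.00000000e+00,  0.00000000e+00,
         1.00000000e+00]])}
{'t': 0.1, 'joints': array([ 1.24729336,  0.60006743, -0.00252811,  1.60007028,  0.00179047,
        0.94290953, -0.07983541]), 'dq': array([ 0.00266485, -0.00247908,  0.00084742, -0.00132725, -0.00066356,
       -0.00055105,  0.00033133]), 'effort': array([ 6.04336179e-03, -7.77993822e+01,  1.57037068e+00, -2.58627445e+01,
        1.26548568e-02,  5.53246777e-03,  1.03898927e-05]), 'tcp_pos': array([ 0.17699406, -0.70261265,  0.23048014]), 'tool_rot': array([-7.09227124e-04,  9.92395130e-01,  1.23090934e-01, -1.56284326e-04]), 'force': array([0.10230764, 0.21723006, 0.37967505]), 'wrist_torque': array([0.01956155, 0.01077177, 0.01396156]), 'gripper_force': 0.0, 'width': 0.08532845554220808}
```

View pics/scene0.png

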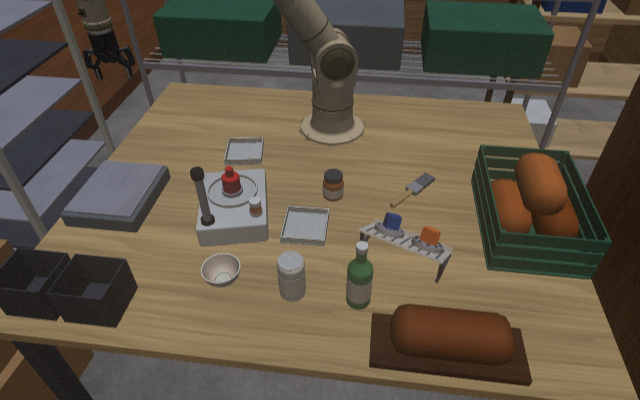

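View pics/top0.png

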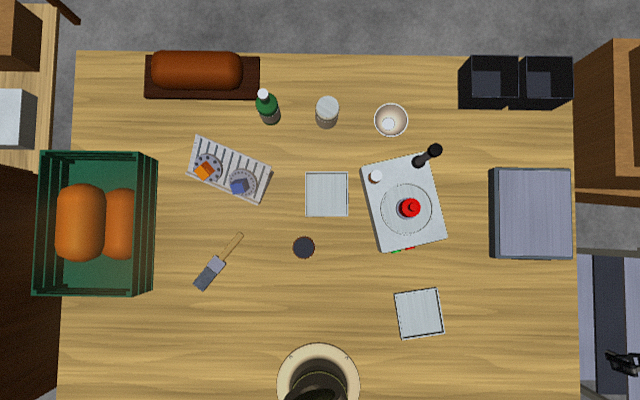

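The scene shows two trays. Tray A is at top-view px (327,194), scene px (306,224). Tray B is at top px (419,313), scene px (245,151). The robot base is at top px (318,385), so A is farther and is the one meant. The cap is at top px (411,207) and the blue-hub rotor at top px (241,186), with the orange one to its left.

```bash
cat > h.py <<'E'
from cell import *
import cv2, numpy as np
from scipy.spatial.transform import Rotation as R
np.set_printoptions(precision=4,suppress=True)
def rq(q): return R.from_quat(np.roll(q,-1))
def cam(n):
    c=calibration(n)
    if n=="wrist":
        s=get_state();A=rq(s["tool_rot"]).as_matrix();T=c["T_tool_cam"]
        return c["mtx"],A@T[:3,:3],A@T[:3,3]+s["tcp_pos"]
    return c["mtx"],rq(c["orientation"]).as_matrix(),c["eye"]
def ray(C,p):
    d=C[1]@np.linalg.inv(C[0])@np.array([p[0],p[1],1.]);return d/np.linalg.norm(d)
def onplane(C,p,z): 
    d=ray(C,p);return C[2]+d*(z-C[2][2])/d[2]
def onpl(C,p,P,n):
    d=ray(C,p);return C[2]+d*(np.dot(P-C[2],n)/np.dot(d,n))
def tri(C1,p1,C2,p2):
    A=0;b=0
    for C,p in((C1,p1),(C2,p2)):
        d=ray(C,p);M=np.eye(3)-np.outer(d,d);A=A+M;b=b+M@C[2]
    return np.linalg.solve(A,b)
def blobs(mask,minA=20):
    cs,_=cv2.findContours(mask.astype(np.uint8),cv2.RETR_EXTERNAL,cv2.CHAIN_APPROX_NONE)
    return sorted([c for c in cs if cv2.contourArea(c)>minA],key=cv2.contourArea,reverse=True)
def hsv(im): return cv2.cvtColor(im,cv2.COLOR_RGB2HSV)
def cen(c):
    m=cv2.moments(c);return m["m10"]/m["m00"],m["m01"]/m["m00"]
def blue(im):
    h=hsv(im);return (h[...,0]>105)&(h[...,0]<130)&(h[...,1]>90)&(h[...,2]>40)
def red(im):
    h=hsv(im);return ((h[...,0]<5)|(h[...,0]>174))&(h[...,1]>170)&(h[...,2]>90)
def grey(im,v):
    h=hsv(im);return (h[...,1]<40)&(h[...,2]>v)
E
python3 - <<'E'
from h import *
t=get_image("top");s=get_image("scene");CT=cam("top");CS=cam("scene")
for nm,f in(("blue",blue),("red",red)):
    for n,im in(("top",t),("scene",s)):
        for c in blobs(f(im),15)[:4]:
            print(nm,n,np.array(cen(c)),cv2.contourArea(c),cv2.boundingRect(c),cv2.minAreaRect(c))
for c in blobs(grey(t,130),300):
    r=cv2.minAreaRect(c);x,y=r[0]
    if 170<x<460 and 130<y<350: print("grey",r,cv2.contourArea(c),[onplane(CT,p,.025)[:2] for p in cv2.boxPoints(r)])
v=np.hstack([cv2.resize(t[150:240,290:430],None,fx=2.85,fy=2.85,interpolation=3),cv2.resize(t[125:215,180:300],None,fx=2.85,fy=2.85,interpolation=3)])
v2=cv2.resize(s[155:275,180:470],(v.shape[1],int(120*v.shape[1]/290)),interpolation=3)
cv2.imwrite("pics/crop1.png",np.vstack([v,v2])[:600,:,::-1])
E
```

```text
blue top [236.7794 187.7396] 100.5 (230, 182, 15, 12) ((236.8000030517578, 187.9000244140625), (11.067971229553223, 11.700427055358887), 71.56504821777344)
blue scene [574.666    6.5337] 267.0 (559, 1, 33, 12) ((574.9765625, 6.561524391174316), (31.80573272705078, 10.199482917785645), 2.385944128036499)
blue scene [393.4179 221.3434] 165.5 (386, 213, 16, 17) ((392.47064208984375, 221.11767578125), (15.037208557128906, 14.55213737487793), 14.03624439239502)
blue scene [549.4145   5.5072] 57.5 (545, 1, 10, 10) ((549.3824462890625, 5.4705986976623535), (7.276068687438965, 10.914102554321289), 14.03624439239502)
blue scene [601.2409   5.8647] 50.5 (597, 0, 10, 13) ((601.2413330078125, 5.896537780761719), (4.828078746795654, 14.484235763549805), 21.801410675048828)
red top [410.4733 207.2366] 243.0 (402, 198, 18, 19) ((410.5, 207.0), (17.0, 18.0), 0.0)
red scene [230.1447 177.305 ] 53.0 (222, 172, 17, 10) ((230.07691955566406, 176.88462829589844), (8.04076099395752, 16.277639389038086), 78.69007110595703)
grey ((403.8235778808594, 201.79412841796875), (90.70831298828125, 67.66743469238281), 75.96376037597656) 5738.0 [array([ 0.6285, -0.11  ]), array([ 0.6801, -0.3004]), array([ 0.4259, -0.3635]), array([ 0.3756, -0.1756])]
grey ((226.45945739746094, 169.24325561523438), (85.00841522216797, 41.54726791381836), 23.498563766479492) 2483.0 [array([0.6032, 0.4144]), array([0.7162, 0.3706]), array([0.6206, 0.1404]), array([0.5088, 0.1854])]
grey ((326.0, 193.5), (45.0, 42.0), 90.0) 1835.5 [array([0.6109, 0.0494]), array([ 0.6131, -0.0724]), array([ 0.4825, -0.0741]), array([0.4803, 0.0468])]
grey ((419.1270446777344, 313.6378173828125), (47.152687072753906, 43.409584045410156), 81.02737426757812) 1742.0 [array([ 0.264 , -0.2105]), array([ 0.2853, -0.3323]), array([ 0.1556, -0.3528]), array([ 0.1346, -0.2319])]
```

View pics/crop1.png

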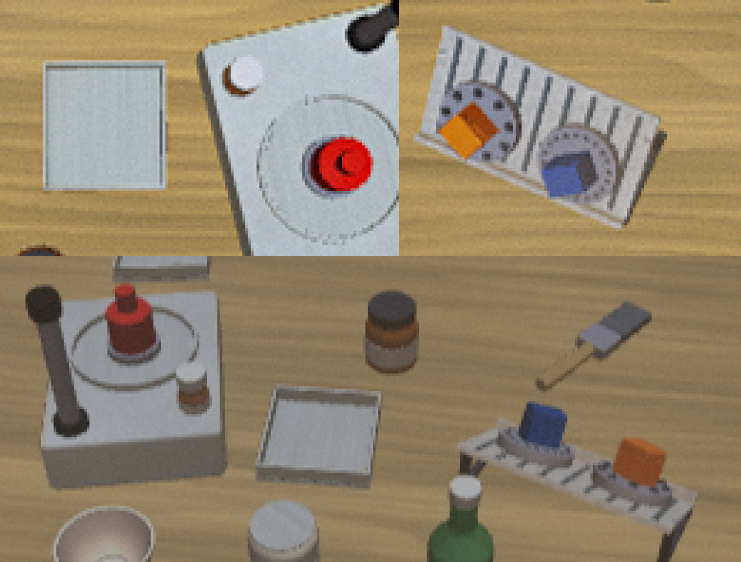

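The crop confirms it: the central tray (about px 327,194) is the far one, and the blue-hub rotor with many small teeth lies to the right of the orange one. The red cap stands on the ringed mill.

```bash
cat >> h.py <<'E'
def go(pos,rot=None):
    s=get_state();r=rq(s["tool_rot"]);d=r.inv().apply(np.array(pos)-s["tcp_pos"])/.04
    print("tcp",s["tcp_pos"],"slide units (tool)",d,"rows>=",np.linalg.norm(d)/1.0)
    if rot is not None:
        v=(r.inv()*rot).as_rotvec();print("turn units",np.degrees(v)/6)
def down(yaw): # tool z down, tool x at world yaw
    c,s=np.cos(yaw),np.sin(yaw);return R.from_matrix(np.array([[c,s,0],[s,-c,0],[0,0,-1.]]))
E
python3 - <<'E'
from h import *
CT=cam("top");CS=cam("scene")
print("shoulder",onplane(CT,(410.0,207.2),.140),"knob",onplane(CT,(412.1,207.2),.166))
# scene knob top approx
print("tri knob/hub", tri(CT,(236.8,187.9),CS,(393.4,221.3)))
# ring centre from crop1 px ~ (330,168)
print("ring",onplane(CT,(290+331/2.85,150+169/2.85),.09))
yr=np.radians(-23.5);print("rack n",-np.sin(np.radians(32))*np.cos(yr),-np.sin(np.radians(32))*np.sin(yr),np.cos(np.radians(32)))
go([.51,-.262,.25])
r=rq(get_state()["tool_rot"]).as_matrix();print(r)
E
```

```text
shoulder [ 0.5035 -0.2288  0.14  ] knob [ 0.5018 -0.2282  0.166 ]
tri knob/hub [0.554  0.2361 0.0639]
ring [ 0.5009 -0.2299  0.09  ]
rack n -0.48596779987581307 0.21130481321854197 0.848048096156426
tcp [ 0.177  -0.7028  0.2307] slide units (tool) [10.7643 -8.6512 -0.4748] rows>= 13.81802678646438
[[ 0.9697  0.2444 -0.0004]
 [ 0.2444 -0.9697  0.0009]
 [-0.0001 -0.001  -1.    ]]
```

```bash
python3 -m jog '{"increments":[{"slide":[0.7,-0.6,-0.2],"angular":[0,0,0],"jaw":85},{"slide":[0.7,-0.6,-0.3],"angular":[0,0,0],"jaw":85},{"slide":[0.7,-0.6,0],"angular":[0,0,0],"jaw":85},{"slide":[0.7,-0.6,0],"angular":[0,0,0],"jaw":85},{"slide":[0.7,-0.6,0],"angular":[0,0,0],"jaw":85},{"slide":[0.7,-0.6,0],"angular":[0,0,0],"jaw":85},{"slide":[0.7,-0.6,0],"angular":[0,0,0],"jaw":85},{"slide":[0.7,-0.6,0],"angular":[0,0,0],"jaw":85},{"slide":[0.7,-0.6,0],"angular":[0,0,0],"jaw":85},{"slide":[0.7,-0.6,0],"angular":[0,0,0],"jaw":85},{"slide":[0.7,-0.6,0],"angular":[0,0,0],"jaw":85},{"slide":[0.7,-0.6,0],"angular":[0,0,0],"jaw":85},{"slide":[0.7,-0.6,0],"angular":[0,0,0],"jaw":85},{"slide":[0.7,-0.6,0],"angular":[0,0,0],"jaw":85},{"slide":[0.7,-0.5,0],"angular":[0,0,0],"jaw":85}]}'
python3 - <<'E'
from h import *
go([.502,-.229,.25])
print(rq(get_state()["tool_rot"]).as_matrix())
E
```

```text
t: 1.45
tcp_pos: [0.498, -0.253, 0.2514]
tool_rot: [-0.0, 0.992, 0.123, -0.0]
force: [1.0, 0.5, 0.2]
width: 0.085
gripper_force: 0.0
tcp [ 0.498  -0.253   0.2514] slide units (tool) [ 0.2431 -0.5577  0.0343] rows>= 0.6093478250575658
[[ 0.9696  0.2449 -0.0001]
 [ 0.2449 -0.9696  0.0003]
 [-0.0001 -0.0003 -1.    ]]
```

```bash
python3 -m jog '{"increments":[{"slide":[0.25,-0.55,0],"angular":[0,0,0],"jaw":85},{"slide":[0,0,0],"angular":[0,0,0],"jaw":85},{"slide":[0,0,0],"angular":[0,0,0],"jaw":85}]}'
python3 - <<'E'
from h import *
C=cam("wrist");im=get_image("wrist");cv2.imwrite("pics/w1.png",im[:,:,::-1])
for c in blobs(red(im),50)[:3]:
    print(cen(c),cv2.contourArea(c),cv2.boundingRect(c),cv2.minEnclosingCircle(c),onplane(C,cen(c),.14))
go([.502,-.229,.115])
E
```

```text
t: 1.7
tcp_pos: [0.5021, -0.2299, 0.2512]
tool_rot: [-0.0, 0.992, 0.125, -0.0]
force: [-0.1, -0.1, 0.4]
width: 0.085
gripper_force: 0.0
(322.7347146492184, 191.3252635405307) 2292.5 (295, 165, 56, 54) ((322.80157470703125, 191.484130859375), 27.86237144470215) [ 0.506  -0.2318  0.14  ]
tcp [ 0.5016 -0.2314  0.2512] slide units (tool) [ 0.0269 -0.0559  3.4052] rows>= 3.405813050110278
```

View pics/w1.png

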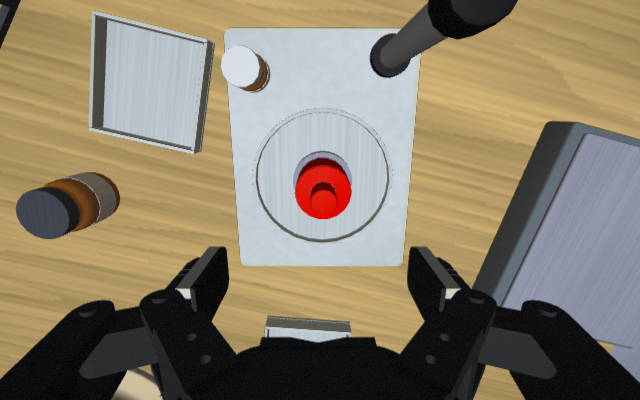

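```bash
python3 -m jog '{"increments":[{"slide":[0.06,0,0.9],"angular":[0,0,0],"jaw":85},{"slide":[0.05,0,0.9],"angular":[0,0,0],"jaw":85},{"slide":[0,0,0.9],"angular":[0,0,0],"jaw":85},{"slide":[0,0,0.9],"angular":[0,0,0],"jaw":85},{"slide":[0,0,0],"angular":[0,0,0],"jaw":85},{"slide":[0,0,0],"angular":[0,0,0],"jaw":40},{"slide":[0,0,0],"angular":[0,0,0],"jaw":40},{"slide":[0,0,0],"angular":[0,0,0],"jaw":40},{"slide":[0,0,0],"angular":[0,0,0],"jaw":40},{"slide":[0,0,0],"angular":[0,0,0],"jaw":40},{"slide":[0,0,0],"angular":[0,0,0],"jaw":40}]}' 30
python3 - <<'E'
from h import *
s=get_state();print(s["force"],s["width"],s["gripper_force"]);go([.504,-.23,.25])
E
```

```text
t: 2.67
tcp_pos: [0.507, -0.2314, 0.1098]
tool_rot: [0.001, 0.992, 0.123, 0.002]
force: [-0.3, -1.1, 9.6]
width: 0.0496
gripper_force: 31.4
[-0.2871 -1.1319  9.5868] 0.04955554536006643 31.423176173411775
tcp [ 0.507  -0.2314  0.1098] slide units (tool) [-0.0542 -0.0428 -3.5061] rows>= 3.5068101756543517
```

```bash
python3 -m jog '{"increments":[{"slide":[0,0,-0.5],"angular":[0,0,0],"jaw":40},{"slide":[0,0,-0.9],"angular":[0,0,0],"jaw":40},{"slide":[0,0,-0.9],"angular":[0,0,0],"jaw":40},{"slide":[0,0,0],"angular":[0,0,0],"jaw":40}]}'
python3 - <<'E'
from h import *
s=get_state();print(s["force"],s["width"],s["gripper_force"]);go([.547,-.0126,.19],down(0.0))
E
```

```text
t: 3.0
tcp_pos: [0.509, -0.2316, 0.2068]
tool_rot: [0.003, 0.992, 0.123, 0.005]
force: [0.6, -0.7, -1.1]
width: 0.0497
gripper_force: 31.7
[ 0.5523 -0.7444 -1.0622] 0.04966540651501291 31.654416948440485
tcp [ 0.509  -0.2316  0.2068] slide units (tool) [ 2.2528 -5.0818  0.4077] rows>= 5.573686096130678
turn units [ 0.0489 -0.0944  2.352 ]
```

```bash
python3 -m jog '{"increments":[{"slide":[0.25,-0.6,0],"angular":[0,0,0],"jaw":40},{"slide":[0.33,-0.75,0],"angular":[0,0,0],"jaw":40},{"slide":[0.33,-0.75,0],"angular":[0,0,0],"jaw":40},{"slide":[0.33,-0.75,0],"angular":[0,0,0],"jaw":40},{"slide":[0.33,-0.75,0],"angular":[0,0,0],"jaw":40},{"slide":[0.33,-0.75,0.1],"angular":[0,0,0],"jaw":40},{"slide":[0.35,-0.73,0.3],"angular":[0,0,0],"jaw":40},{"slide":[0,0,0.5],"angular":[0,0,0.8],"jaw":40},{"slide":[0,0,0.8],"angular":[0,0,0.8],"jaw":40},{"slide":[0,0,0.8],"angular":[0,-0.1,0.75],"jaw":40},{"slide":[0,0,0],"angular":[0,0,0],"jaw":40}]}'
python3 - <<'E'
from h import *
s=get_state();print(s["force"],s["width"],s["gripper_force"]);go([.547,-.0126,.027],down(0.0))
im=get_image("scene");cv2.imwrite("pics/s2.png",cv2.resize(im[120:300,200:480],None,fx=2.5,fy=2.5)[:,:,::-1])
E
```

```text
t: 3.92
tcp_pos: [0.5419, -0.0108, 0.0959]
tool_rot: [0.0, 1.0, -0.001, -0.008]
force: [-1.2, 0.0, -0.6]
width: 0.0495
gripper_force: 31.8
[-1.2045  0.0129 -0.5504] 0.04945558035657391 31.752059854916297
tcp [ 0.5419 -0.0108  0.0959] slide units (tool) [0.1558 0.0442 1.7211] rows>= 1.7287280036160941
turn units [ 0.0081  0.15   -0.0142]
```

View pics/s2.png

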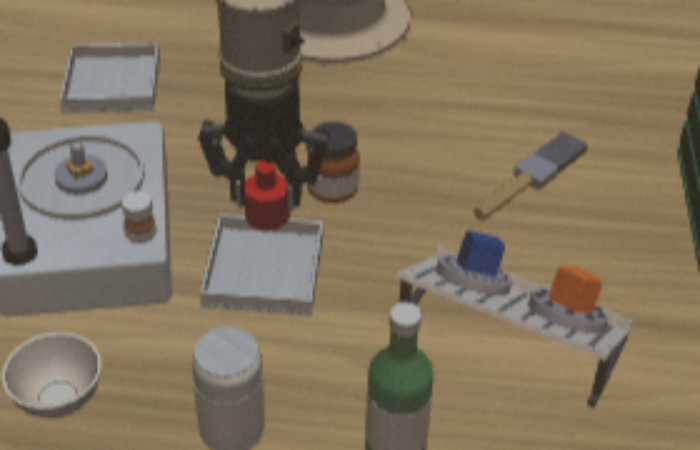

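The cap hangs upright between the fingers (crop px 266,200) over the tray. The bare spindle with its brass square is visible at (80,168), so I lower the cap.

```bash
python3 -m jog '{"increments":[{"slide":[0.1,0.04,0.7],"angular":[0,0.1,0],"jaw":40},{"slide":[0.05,0,0.7],"angular":[0,0,0],"jaw":40},{"slide":[0,0,0.25],"angular":[0,0,0],"jaw":40},{"slide":[0,0,0.1],"angular":[0,0,0],"jaw":40},{"slide":[0,0,0.05],"angular":[0,0,0],"jaw":40},{"slide":[0,0,0],"angular":[0,0,0],"jaw":40},{"slide":[0,0,0],"angular":[0,0,0],"jaw":40}]}'
```

```text
t: 4.55
tcp_pos: [0.55, -0.013, 0.0287]
tool_rot: [0.0, 1.0, 0.0, 0.001]
force: [-1.0, -0.5, -1.0]
width: 0.0497
gripper_force: 31.8
```

```bash
python3 -m jog '{"increments":[{"slide":[0,0,0.08],"angular":[0,0,0],"jaw":40},{"slide":[0,0,0.05],"angular":[0,0,0],"jaw":40},{"slide":[0,0,0],"angular":[0,0,0],"jaw":40},{"slide":[0,0,0],"angular":[0,0,0],"jaw":40}]}'
```

```text
t: 4.88
tcp_pos: [0.5493, -0.0129, 0.0221]
tool_rot: [0.0, 1.0, 0.0, -0.0]
force: [-0.4, 0.7, 0.2]
width: 0.0493
gripper_force: 31.8
```

Within about 1 mm of the floor; release and lift.

```bash
python3 -m jog '{"increments":[{"slide":[0,0,0.02],"angular":[0,0,0],"jaw":52},{"slide":[0,0,0],"angular":[0,0,0],"jaw":56},{"slide":[0,0,0],"angular":[0,0,0],"jaw":64},{"slide":[0,0,0],"angular":[0,0,0],"jaw":72},{"slide":[0,0,0],"angular":[0,0,0],"jaw":76},{"slide":[0,0,-0.4],"angular":[0,0,0],"jaw":76},{"slide":[0,0,-0.8],"angular":[0,0,0],"jaw":76},{"slide":[0,0,-1],"angular":[0,0,0],"jaw":76},{"slide":[0,0,-1],"angular":[0,0,0],"jaw":85},{"slide":[0,0,-1],"angular":[0,0,0],"jaw":85},{"slide":[0,0,0],"angular":[0,0,0],"jaw":85},{"slide":[0,0,0],"angular":[0,0,0],"jaw":85}]}'
python3 - <<'E'
from h import *
C=cam("wrist");im=get_image("wrist")
for c in blobs(red(im),50)[:3]:
    print(cen(c),cv2.boundingRect(c),cv2.minEnclosingCircle(c),onplane(C,cen(c),.052))
# rotor frame
yr=np.radians(-23.5);a=np.radians(32);n=np.array([-np.sin(a)*np.cos(yr),-np.sin(a)*np.sin(yr),np.cos(a)])
hub=np.array([.554,.2361,.0639]);O=hub-n*.033
print("approx rotor origin",O)
# hover: tool z=-n ; tool x along rack up-slope
xs=np.array([np.cos(a)*np.cos(yr),np.cos(a)*np.sin(yr),np.sin(a)])
M=np.column_stack([xs,np.cross(-n,xs),-n]);rot=R.from_matrix(M)
go(O+n*.16,rot)
print(O+n*.16)
E
```

```text
t: 5.88
tcp_pos: [0.5505, -0.0129, 0.1917]
tool_rot: [0.0, 1.0, 0.0, 0.003]
force: [0.4, -0.2, -0.8]
width: 0.0851
gripper_force: 0.0
(317.6002688172043, 190.07338709677418) (293, 166, 50, 49) ((317.6666564941406, 190.23333740234375), 25.09391212463379) [ 0.5479 -0.0112  0.052 ]
approx rotor origin [0.57   0.2291 0.0359]
tcp [ 0.5495 -0.0129  0.19  ] slide units (tool) [-1.4266 -6.8967  0.4558] rows>= 7.057430940461379
turn units [-1.0964  5.2389  3.8195]
[0.4923 0.2629 0.1716]
```

```bash
python3 -m jog '{"increments":[{"slide":[-0.18,-0.86,0],"angular":[0,0,0],"jaw":85},{"slide":[-0.18,-0.86,0],"angular":[0,0,0],"jaw":85},{"slide":[-0.18,-0.86,0],"angular":[0,0,0],"jaw":85},{"slide":[-0.18,-0.86,0],"angular":[0,0,0],"jaw":85},{"slide":[-0.18,-0.86,0],"angular":[0,0,0],"jaw":85},{"slide":[-0.18,-0.86,0],"angular":[0,0,0],"jaw":85},{"slide":[-0.18,-0.86,0],"angular":[0,0,0],"jaw":85},{"slide":[-0.18,-0.86,0],"angular":[0,0,0],"jaw":85},{"slide":[0,0,0],"angular":[-0.16,0.75,0.55],"jaw":85},{"slide":[0,0,0],"angular":[-0.16,0.75,0.55],"jaw":85},{"slide":[0,0,0],"angular":[-0.16,0.75,0.55],"jaw":85},{"slide":[0,0,0],"angular":[-0.16,0.75,0.55],"jaw":85},{"slide":[0,0,0],"angular":[-0.16,0.75,0.55],"jaw":85},{"slide":[0,0,0],"angular":[-0.16,0.75,0.55],"jaw":85},{"slide":[0,0,0],"angular":[-0.16,0.75,0.55],"jaw":85},{"slide":[0,0,0],"angular":[0,0,0],"jaw":85},{"slide":[0,0,0],"angular":[0,0,0],"jaw":85}]}'
cat >> h.py <<'E'
yr=np.radians(-23.5);a=np.radians(32);n=np.array([-np.sin(a)*np.cos(yr),-np.sin(a)*np.sin(yr),np.cos(a)])
xs=np.array([np.cos(a)*np.cos(yr),np.cos(a)*np.sin(yr),np.sin(a)]);ys=np.cross(n,xs)
rackrot=R.from_matrix(np.column_stack([xs,-ys,-n]))
E
python3 - <<'E'
from h import *
C=cam("wrist");im=get_image("wrist");cv2.imwrite("pics/w2.png",im[:,:,::-1])
for c in blobs(blue(im),50)[:3]:
    print(cen(c),cv2.boundingRect(c),cv2.minAreaRect(c))
go([.4923,.2629,.1716],rackrot);print(get_state()["joints"])
E
```

```text
t: 7.35
tcp_pos: [0.4886, 0.2637, 0.1827]
tool_rot: [0.055, 0.957, -0.169, 0.231]
force: [0.2, 0.2, 0.8]
width: 0.0852
gripper_force: 0.0
(322.7777131219086, 169.44932596256422) (297, 141, 53, 56) ((322.3970947265625, 169.6617431640625), (40.645164489746094, 45.2756233215332), 59.03623962402344)
tcp [0.4898 0.2625 0.1833] slide units (tool) [-0.0848 -0.0385  0.2846] rows>= 0.29950395762344406
turn units [-0.0318  0.7683  0.5476]
[-1.4314  0.5888  0.8597  2.2705 -0.0305  0.2381 -2.6072]
```

View pics/w2.png

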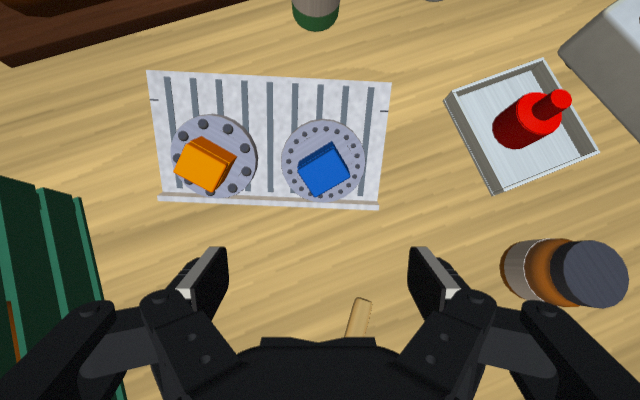

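The wrist view shows the blue hub at (323,175) on the fine-toothed disc (323,160), with the orange one to its left at (205,163). The cap stands in the tray at (530,120). Joint 7 is near its limit, so for the grasp I turn the other way; first I measure the hub's top face.

```bash
cat >> h.py <<'E'
def hubtop(C,im,P,thr=None):
    m=blue(im);v=hsv(im)[...,2]
    c0=blobs(m,100)[0];mm=np.zeros(m.shape,np.uint8);cv2.drawContours(mm,[c0],-1,1,-1)
    t=thr or cv2.threshold(v[(mm>0)&m].reshape(-1,1),0,255,cv2.THRESH_OTSU)[0]
    top=cv2.morphologyEx(((mm>0)&(v>t)).astype(np.uint8),cv2.MORPH_OPEN,np.ones((3,3)))
    c=blobs(top,50)[0]
    q=[onpl(C,p[0],P,n) for p in c]
    uv=np.array([[np.dot(w-P,xs),np.dot(w-P,ys)] for w in q])*1000
    r=cv2.minAreaRect(uv.astype(np.float32));ctr=P+(xs*r[0][0]+ys*r[0][1])/1000
    return t,cen(c),r,ctr
E
python3 - <<'E'
from h import *
C=cam("wrist");im=get_image("wrist")
for p,q,z in(((158,198),(378,209),.03),((147,70),(391,83),.125)):
    d=onplane(C,q,z)-onplane(C,p,z);print("edge yaw",np.degrees(np.arctan2(d[1],d[0]))+90, onplane(C,p,z),onplane(C,q,z),np.linalg.norm(d))
O=np.array([.57,.2291,.0359])
for k in(-.01,0,.01):
    t,c,r,ctr=hubtop(C,im,O+n*(.052+k));print(k,t,np.array(c),r,ctr,"O",ctr-n*.052)
CT=cam("top");t=get_image("top");b=blobs(hsv(t)[...,2]*blue(t)>0)
E
```

```text
edge yaw -23.19352392581058 [0.6016 0.3949 0.03  ] [0.5114 0.1845 0.03  ] 0.22886159357757854
edge yaw -22.989549313345577 [0.67   0.3387 0.125 ] [0.5946 0.161  0.125 ] 0.19300391926106195
-0.01 154.0 [322.8537 174.5459] ((7.951563835144043, -3.419729232788086), (30.303544998168945, 38.403079986572266), 35.42854309082031) [0.5544 0.2321 0.0757] O [0.5797 0.2212 0.0316]
0 154.0 [322.8537 174.5459] ((10.85536003112793, -3.134798049926758), (29.168697357177734, 36.96491241455078), 35.42853927612305) [0.5519 0.2335 0.0858] O [0.5772 0.2226 0.0417]
0.01 154.0 [322.8537 174.5459] ((13.759160041809082, -2.8498611450195312), (28.033851623535156, 35.52674865722656), 35.42854309082031) [0.5494 0.2349 0.0958] O [0.5747 0.2239 0.0517]
```

```bash
cat >> h.py <<'E'
O=np.array([.577,.2226,.0417])
th=np.radians(35.4);u=xs*np.cos(th)+ys*np.sin(th)
def grip(sg): 
    y=sg*u;return R.from_matrix(np.column_stack([np.cross(y,-n),y,-n]))
E
python3 - <<'E'
from h import *
for sg in(1,-1): go(O+n*.14,grip(sg));print(grip(sg).as_matrix()[:,0])
print(O+n*.14)
E
```

```text
tcp [0.4914 0.2609 0.1843] slide units (tool) [0.1593 0.0336 0.7553] rows>= 0.7726174876323814
turn units [ -0.8658   0.3904 -20.3972]
[-0.1255  0.9434 -0.307 ]
tcp [0.4914 0.2609 0.1843] slide units (tool) [0.1593 0.0336 0.7553] rows>= 0.7726174876323814
turn units [0.3341 0.7409 9.5839]
[ 0.1255 -0.9434  0.307 ]
[0.509  0.2522 0.1604]
```

```bash
python3 -m jog '{"increments":[{"slide":[0,0,0],"angular":[-0.04,0.02,-1],"jaw":70},{"slide":[0,0,0],"angular":[-0.04,0.02,-1],"jaw":70},{"slide":[0,0,0],"angular":[-0.04,0.02,-1],"jaw":70},{"slide":[0,0,0],"angular":[-0.04,0.02,-1],"jaw":70},{"slide":[0,0,0],"angular":[-0.04,0.02,-1],"jaw":70},{"slide":[0,0,0],"angular":[-0.04,0.02,-1],"jaw":70},{"slide":[0,0,0],"angular":[-0.04,0.02,-1],"jaw":70},{"slide":[0,0,0],"angular":[-0.04,0.02,-1],"jaw":70},{"slide":[0,0,0],"angular":[-0.04,0.02,-1],"jaw":70},{"slide":[0,0,0],"angular":[-0.04,0.02,-1],"jaw":70},{"slide":[0,0,0],"angular":[-0.04,0.02,-1],"jaw":70},{"slide":[0,0,0],"angular":[-0.04,0.02,-1],"jaw":70},{"slide":[0,0,0],"angular":[-0.04,0.02,-1],"jaw":70},{"slide":[0,0,0],"angular":[-0.04,0.02,-1],"jaw":70},{"slide":[0,0,0],"angular":[-0.04,0.02,-1],"jaw":70},{"slide":[0,0,0],"angular":[-0.04,0.02,-1],"jaw":70},{"slide":[0,0,0],"angular":[-0.04,0.02,-1],"jaw":70},{"slide":[0,0,0],"angular":[-0.04,0.02,-1],"jaw":70},{"slide":[0,0,0],"angular":[-0.04,0.02,-1],"jaw":70},{"slide":[0,0,0],"angular":[-0.04,0.02,-1],"jaw":70}]}'
python3 - <<'E'
from h import *
go(O+n*.14,grip(1));print(get_state()["joints"])
E
```

```text
t: 9.17
tcp_pos: [0.4925, 0.2599, 0.1855]
tool_rot: [0.262, 0.621, 0.735, 0.08]
force: [0.1, -0.4, 1.0]
width: 0.07
gripper_force: 0.0
tcp [0.4925 0.2599 0.1855] slide units (tool) [-0.0428  0.038   0.7714] rows>= 0.7735061230281294
turn units [-0.0094 -0.0398 -0.391 ]
[-1.2955  0.5137  0.5719  2.2896  0.8941  0.3206 -1.4876]
```

```bash
python3 -m jog '{"increments":[{"slide":[-0.04,0.04,0.4],"angular":[0,-0.04,-0.4],"jaw":70},{"slide":[0,0,0.37],"angular":[0,0,0],"jaw":70},{"slide":[0,0,0],"angular":[0,0,0],"jaw":70},{"slide":[0,0,0],"angular":[0,0,0],"jaw":70}]}'
python3 - <<'E'
from h import *
C=cam("wrist");im=get_image("wrist");cv2.imwrite("pics/w3.png",im[:,:,::-1])
t,c,r,ctr=hubtop(C,im,O+n*.052);print(t,np.array(c),r,ctr,"O",ctr-n*.052)
d=ctr-n*.052-O;print("diff in xs,ys,n",d@xs,d@ys,d@n)
go(O+n*.14,grip(1))
E
```

```text
t: 9.5
tcp_pos: [0.5085, 0.2521, 0.16]
tool_rot: [0.266, 0.607, 0.745, 0.073]
force: [-1.0, 0.3, -0.5]
width: 0.0696
gripper_force: 0.0
157.0 [317.4794 202.5442] ((0.5383787155151367, 0.07601547241210938), (29.447654724121094, 36.62177658081055), 35.228023529052734) [0.5522 0.2335 0.0861] O [0.5774 0.2225 0.042 ]
diff in xs,ys,n 0.0005383787155151456 7.601547241211756e-05 -1.214306433183765e-17
tcp [0.5082 0.2527 0.1602] slide units (tool) [-0.0154  0.016   0.0079] rows>= 0.023572699565051727
turn units [-0.0128  0.0154 -0.0272]
```

View pics/w3.png

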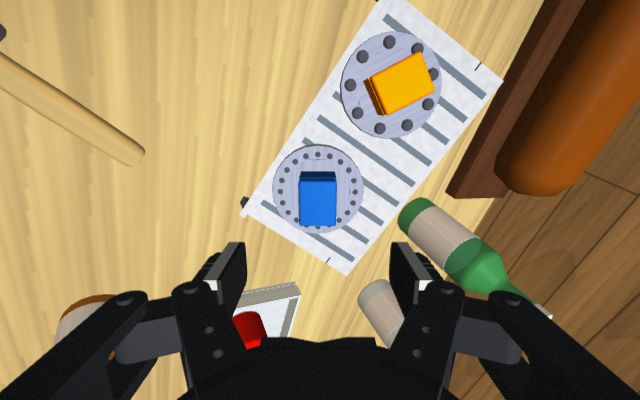

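The hub (317,202) lies square between the fingers and both wrist views agree to 0.5 mm. Descend and grip.

```bash
python3 -m jog '{"increments":[{"slide":[0,0,0.7],"angular":[0,0,0],"jaw":60},{"slide":[0,0.02,0.7],"angular":[0,0,-0.03],"jaw":60},{"slide":[0,0,0.7],"angular":[0,0,0],"jaw":60},{"slide":[0,0,0.5],"angular":[0,0,0],"jaw":60},{"slide":[0,0,0.3],"angular":[0,0,0],"jaw":60},{"slide":[0,0,0],"angular":[0,0,0],"jaw":60},{"slide":[0,0,0],"angular":[0,0,0],"jaw":20},{"slide":[0,0,0],"angular":[0,0,0],"jaw":20},{"slide":[0,0,0],"angular":[0,0,0],"jaw":20},{"slide":[0,0,0],"angular":[0,0,0],"jaw":20},{"slide":[0,0,0],"angular":[0,0,0],"jaw":20},{"slide":[0,0,0],"angular":[0,0,0],"jaw":20}]}' 60
python3 - <<'E'
from h import *
go(O+n*.021,grip(1));s=get_state();print((s["tcp_pos"]-O)@n,s["width"],s["gripper_force"],s["force"],s["joints"])
E
```

```text
t: 10.55
tcp_pos: [0.5466, 0.2365, 0.0954]
tool_rot: [0.27, 0.604, 0.746, 0.072]
force: [0.8, -0.8, 0.6]
width: 0.0201
gripper_force: 0.0
tcp [0.5466 0.2365 0.0954] slide units (tool) [-0.0022 -0.0142  1.0577] rows>= 1.0578475963798646
turn units [0.0261 0.08   0.0314]
0.06330913666399385 0.0201393594387961 0.0 [ 0.7744 -0.8006  0.5972] [-1.1409  0.7208  0.5364  2.2868  1.6882  0.1759 -2.2214]
```

The descent was speed-limited near the wrist singularity, so the fingers closed above the hub. Reopen, then descend in smaller steps.

```bash
python3 -m jog '{"increments":[{"slide":[0,0,0],"angular":[0,0,0],"jaw":60},{"slide":[0,0,0],"angular":[0,0,0],"jaw":60},{"slide":[0,0,0],"angular":[0,0,0],"jaw":60},{"slide":[0,0,0],"angular":[0,0,0],"jaw":60},{"slide":[0,0,0.2],"angular":[0,0.08,0],"jaw":60},{"slide":[0,0,0.2],"angular":[0,0,0],"jaw":60},{"slide":[0,0,0.2],"angular":[0,0,0],"jaw":60},{"slide":[0,0,0.15],"angular":[0,0,0],"jaw":60},{"slide":[0,0,0],"angular":[0,0,0],"jaw":60}]}' 60
python3 - <<'E'
from h import *
go(O+n*.021,grip(1));s=get_state();print((s["tcp_pos"]-O)@n,s["width"],s["gripper_force"],s["force"],s["joints"])
E
```

```text
t: 11.3
tcp_pos: [0.5618, 0.2289, 0.0691]
tool_rot: [0.267, 0.605, 0.747, 0.074]
force: [0.2, -0.4, 0.0]
width: 0.0598
gripper_force: 0.0
tcp [0.5618 0.2289 0.0691] slide units (tool) [ 0.0146 -0.0081  0.274 ] rows>= 0.27453793339651494
turn units [0.0134 0.0118 0.0223]
0.0319624203650771 0.05978067406204705 0.0 [ 0.1874 -0.4033  0.0461] [-1.0073  0.7405  0.3853  2.2744  1.8481  0.2625 -2.3644]
```

```bash
python3 -m jog '{"increments":[{"slide":[0,0,0.14],"angular":[0,0,0],"jaw":60},{"slide":[0.01,0,0.14],"angular":[0,0,0],"jaw":60},{"slide":[0,0,0],"angular":[0,0,0],"jaw":60},{"slide":[0,0,0],"angular":[0,0,0],"jaw":20},{"slide":[0,0,0],"angular":[0,0,0],"jaw":20},{"slide":[0,0,0],"angular":[0,0,0],"jaw":20},{"slide":[0,0,0],"angular":[0,0,0],"jaw":20},{"slide":[0,0,0],"angular":[0,0,0],"jaw":20},{"slide":[0,0,0],"angular":[0,0,0],"jaw":20}]}' 60
python3 - <<'E'
from h import *
go(O+n*.12,grip(1));s=get_state();print((s["tcp_pos"]-O)@n,s["width"],s["gripper_force"],s["force"],s["joints"])
E
```

```text
t: 12.05
tcp_pos: [0.5661, 0.2278, 0.0602]
tool_rot: [0.266, 0.604, 0.747, 0.074]
force: [-4.7, 0.4, 4.0]
width: 0.0291
gripper_force: 60.3
tcp [0.5661 0.2278 0.0602] slide units (tool) [-0.0151  0.0068 -2.4486] rows>= 2.4486272032135226
turn units [ 0.0151 -0.0006  0.0323]
0.022056871508918587 0.029124884462522548 60.322597324848175 [-4.656   0.3614  4.0453] [-0.9764  0.7526  0.3506  2.2694  1.8839  0.2839 -2.3962]
```

```bash
python3 -m jog '{"increments":[{"slide":[0,0,-0.3],"angular":[0,0,0],"jaw":20},{"slide":[-0.1,0.14,-0.28],"angular":[0,0,0],"jaw":20},{"slide":[-0.15,0.21,-0.42],"angular":[0,0,0],"jaw":20},{"slide":[-0.15,0.21,-0.42],"angular":[0,0,0],"jaw":20},{"slide":[-0.15,0.21,-0.42],"angular":[0,0,0],"jaw":20},{"slide":[-0.15,0.21,-0.42],"angular":[0,0,0],"jaw":20},{"slide":[-0.15,0.21,-0.42],"angular":[0,0,0],"jaw":20},{"slide":[0,0,0],"angular":[0,0,0],"jaw":20}]}'
python3 - <<'E'
from h import *
s=get_state();r=rq(s["tool_rot"]);M=r.as_matrix();print(s["width"],s["gripper_force"],s["force"],s["joints"])
# vertical orientation by shortest tilt
z=M[:,2];ax=np.cross(z,[0,0,-1]);ang=np.arcsin(np.linalg.norm(ax));tilt=R.from_rotvec(ax/np.linalg.norm(ax)*ang)
T=tilt*r;x=T.as_matrix()[:,0];print("yaw after tilt",np.degrees(np.arctan2(x[1],x[0])))
go(s["tcp_pos"]+[0,0,.08],T)
E
```

```text
t: 12.72
tcp_pos: [0.5616, 0.2302, 0.1702]
tool_rot: [0.268, 0.605, 0.746, 0.076]
force: [0.7, 0.1, -4.1]
width: 0.0291
gripper_force: 60.8
0.029129686078287625 60.757422745227814 [ 0.6938  0.1103 -4.0662] [-1.0595  0.5481  0.4405  2.2283  1.1013  0.3116 -1.5427]
yaw after tilt 101.92642809351089
tcp [0.5616 0.2302 0.1702] slide units (tool) [-0.6169  0.8752 -1.6892] rows>= 1.9999999999999996
turn units [4.4099 3.1082 0.    ]
```

```bash
python3 -m jog '{"increments":[{"slide":[-0.2,0.3,-0.6],"angular":[0.4,0.28,0],"jaw":20},{"slide":[0,0,-0.6],"angular":[0.58,0.41,0],"jaw":20},{"slide":[0,0,0],"angular":[0.58,0.41,0],"jaw":20},{"slide":[0,0,0],"angular":[0.58,0.41,0],"jaw":20},{"slide":[0,0,0],"angular":[0.58,0.41,0],"jaw":20},{"slide":[0,0,0],"angular":[0.58,0.41,0],"jaw":20},{"slide":[0,0,0],"angular":[0.58,0.41,0],"jaw":20},{"slide":[0,0,0],"angular":[0.53,0.37,0],"jaw":20},{"slide":[0,0,0],"angular":[0,0,0],"jaw":20},{"slide":[0,0,0],"angular":[0,0,0],"jaw":20}]}'
python3 - <<'E'
from h import *
s=get_state();print(s["width"],s["gripper_force"],s["force"],s["joints"])
go([.45,-.13,.21],down(np.radians(102)))
E
```

```text
t: 13.55
tcp_pos: [0.5533, 0.2323, 0.204]
tool_rot: [0.013, 0.632, 0.775, 0.0]
force: [0.0, -0.0, -4.5]
width: 0.0292
gripper_force: 61.0
0.029227124641607826 60.99937230348587 [ 0.0354 -0.0433 -4.4516] [-0.3467  0.4851 -0.2268  1.9196  0.1903  0.7473 -0.4841]
tcp [0.5533 0.2323 0.204 ] slide units (tool) [-8.3513 -4.3552 -0.0605] rows>= 9.418915453832513
turn units [ 0.1588  0.1857 -0.0592]
```

```bash
python3 -m jog '{"increments":[{"slide":[-0.8,-0.42,0],"angular":[0.08,0.09,0],"jaw":20},{"slide":[-0.8,-0.42,0],"angular":[0.08,0.09,0],"jaw":20},{"slide":[-0.8,-0.42,0],"angular":[0,0,0],"jaw":20},{"slide":[-0.8,-0.42,0],"angular":[0,0,0],"jaw":20},{"slide":[-0.8,-0.42,0],"angular":[0,0,0],"jaw":20},{"slide":[-0.8,-0.42,0],"angular":[0,0,0],"jaw":20},{"slide":[-0.8,-0.42,0],"angular":[0,0,0],"jaw":20},{"slide":[-0.8,-0.42,0],"angular":[0,0,0],"jaw":20},{"slide":[-0.8,-0.42,0],"angular":[0,0,0],"jaw":20},{"slide":[-0.8,-0.42,0],"angular":[0,0,0],"jaw":20},{"slide":[-0.8,-0.42,0],"angular":[0,0,0],"jaw":20},{"slide":[0,0,0],"angular":[0,0,0],"jaw":20},{"slide":[0,0,0],"angular":[0,0,0],"jaw":20}]}'
python3 - <<'E'
from h import *
s=get_state();print(s["width"],s["gripper_force"],s["force"],s["joints"])
go([.41,-.25,.21],down(np.radians(12)))
E
```

```text
t: 14.63
tcp_pos: [0.4426, -0.1496, 0.205]
tool_rot: [-0.0, 0.631, 0.775, -0.0]
force: [-0.4, 1.1, -5.0]
width: 0.0292
gripper_force: 61.4
0.02921317151811808 61.367537677288055 [-0.364   1.0529 -5.0003] [ 0.3852  0.3419 -0.2351  2.1902  0.1352  0.6234  0.2574]
tcp [ 0.4426 -0.1496  0.205 ] slide units (tool) [-2.293  -1.3072 -0.1221] rows>= 2.6422713911903917
turn units [-0.0064  0.0099 14.9489]
```

```bash
python3 -m jog '{"increments":[{"slide":[-0.76,-0.43,0],"angular":[0,0,0],"jaw":20},{"slide":[-0.76,-0.43,0],"angular":[0,0,0],"jaw":20},{"slide":[-0.76,-0.43,0],"angular":[0,0,0],"jaw":20},{"slide":[0,0,0],"angular":[0,0,1],"jaw":20},{"slide":[0,0,0],"angular":[0,0,1],"jaw":20},{"slide":[0,0,0],"angular":[0,0,1],"jaw":20},{"slide":[0,0,0],"angular":[0,0,1],"jaw":20},{"slide":[0,0,0],"angular":[0,0,1],"jaw":20},{"slide":[0,0,0],"angular":[0,0,1],"jaw":20},{"slide":[0,0,0],"angular":[0,0,1],"jaw":20},{"slide":[0,0,0],"angular":[0,0,1],"jaw":20},{"slide":[0,0,0],"angular":[0,0,1],"jaw":20},{"slide":[0,0,0],"angular":[0,0,1],"jaw":20},{"slide":[0,0,0],"angular":[0,0,1],"jaw":20},{"slide":[0,0,0],"angular":[0,0,1],"jaw":20},{"slide":[0,0,0],"angular":[0,0,1],"jaw":20},{"slide":[0,0,0],"angular":[0,0,1],"jaw":20},{"slide":[0,0,0],"angular":[0,0,1],"jaw":20},{"slide":[0,0,0],"angular":[0,0,0],"jaw":20}]}'
python3 - <<'E'
from h import *
s=get_state();print(s["width"],s["gripper_force"],s["force"],s["joints"])
go([.41,-.25,.21],down(np.radians(12)))
C=cam("wrist");im=get_image("wrist");cv2.imwrite("pics/w4.png",im[:,:,::-1])
K,A,e=C;v=A.T@(np.array([.504,-.230,.1])-e);p=K@(v/v[2]);print("expected px",p)
E
```

```text
t: 16.22
tcp_pos: [0.4129, -0.246, 0.205]
tool_rot: [-0.001, 0.995, 0.103, -0.0]
force: [-1.1, 0.0, -4.5]
width: 0.0292
gripper_force: 61.2
0.029208363373140245 61.16889238357544 [-1.1079  0.0342 -4.5121] [ 0.2571  0.3533  0.2147  2.183  -0.1282  0.618  -0.8009]
tcp [ 0.4129 -0.246   0.205 ] slide units (tool) [-0.0916  0.0834 -0.1247] rows>= 0.17578922478553483
turn units [-0.0111  0.0084 -0.0303]
expected px [323.836   80.6255   1.    ]
```

View pics/w4.png

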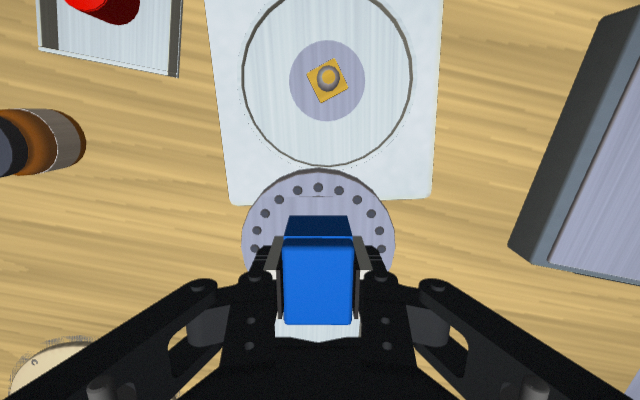

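The wrist view shows the flange circle at (327,80) with the brass square turned by about 25-30° in the picture. The rotor is held level with its hub square between the pads. Next I measure the square.

```bash
python3 - <<'E'
from h import *
C=cam("wrist");im=get_image("wrist");h=hsv(im)
m=(h[...,0]>12)&(h[...,0]<32)&(h[...,1]>110);m[:45]=0;m[115:]=0;m[:,:285]=0;m[:,370:]=0
c=blobs(m,50)[0]
q=np.array([onplane(C,p[0],.104)[:2] for p in c])*1000
r=cv2.minAreaRect(q.astype(np.float32));print("square",r,cv2.contourArea(c))
# flange: bluish disc
f=(h[...,1]>25)&(h[...,0]>110)&(h[...,0]<135);f[:38]=0;f[125:]=0;f[:,:280]=0;f[:,375:]=0
f=blobs(f,300)
if f:
    qq=np.array([onplane(C,p[0],.092)[:2] for p in f[0]])*1000;print("flange",cv2.minEnclosingCircle(qq.astype(np.float32)))
M=rq(get_state()["tool_rot"]).as_matrix();print("tool x yaw",np.degrees(np.arctan2(M[1,0],M[0,0])))
# rotor disc far edge in tool frame, plane 8mm above.. underside at TCP+22mm => disc top 8mm below TCP
P=get_state()["tcp_pos"]+M[:,2]*.008
for px in((318,169),(242,240),(394,240)):
    print("disc edge tool mm",M.T@(onplane(C,px,P[2])-get_state()["tcp_pos"])*1000)
E
```

```text
square ((504.2494812011719, -232.2773895263672), (23.55425262451172, 23.772960662841797), 39.201595306396484) 996.5
flange ((504.4255065917969, -232.4257049560547), 29.994382858276367)
tool x yaw 12.256682306113916
disc edge tool mm [42.1275 -1.5866  7.9738]
disc edge tool mm [  3.3238 -42.6836   8.0643]
disc edge tool mm [ 3.2635 39.4088  7.9363]
```

```bash
python3 - <<'E'
from h import *
go([.5045,-.2332,.165],down(np.radians(39.2)))
E
```

```text
tcp [ 0.4128 -0.2464  0.2051] slide units (tool) [2.3106 0.1656 1.0014] rows>= 2.523661536881767
turn units [-0.0161  0.0029 -4.4906]
```

```bash
python3 -m jog '{"increments":[{"slide":[0.77,0.06,0],"angular":[0,0,0],"jaw":20},{"slide":[0.77,0.06,0],"angular":[0,0,0],"jaw":20},{"slide":[0.77,0.05,0],"angular":[0,0,0],"jaw":20},{"slide":[0,0,0.2],"angular":[0,0,-0.9],"jaw":20},{"slide":[0,0,0.2],"angular":[0,0,-0.9],"jaw":20},{"slide":[0,0,0.2],"angular":[0,0,-0.9],"jaw":20},{"slide":[0,0,0.2],"angular":[0,0,-0.9],"jaw":20},{"slide":[0,0,0.2],"angular":[0,0,-0.9],"jaw":20},{"slide":[0,0,0],"angular":[0,0,0],"jaw":20},{"slide":[0,0,0],"angular":[0,0,0],"jaw":20},{"slide":[0,0,0],"angular":[0,0,0],"jaw":20}]}'
python3 - <<'E'
from h import *
print(get_state()["force"]);go([.5045,-.2332,.165],down(np.radians(39.2)))
E
```

```text
t: 17.23
tcp_pos: [0.5043, -0.2354, 0.1656]
tool_rot: [-0.001, 0.943, 0.332, 0.0]
force: [0.9, -0.1, -3.8]
width: 0.0289
gripper_force: 61.1
[ 0.9135 -0.1434 -3.8015]
tcp [ 0.5043 -0.2354  0.1656] slide units (tool) [ 0.0399 -0.0398  0.0159] rows>= 0.058539609198879475
turn units [-0.0158 -0.0102 -0.0668]
```

```bash
python3 -m jog '{"increments":[{"slide":[0.04,-0.04,0.1],"angular":[0,0,-0.06],"jaw":20},{"slide":[0,0,0.2],"angular":[0,0,0],"jaw":20},{"slide":[0,0,0.15],"angular":[0,0,0],"jaw":20},{"slide":[0,0,0.15],"angular":[0,0,0],"jaw":20},{"slide":[0,0,0],"angular":[0,0,0],"jaw":20}]}'
python3 - <<'E'
from h import *
s=get_state();print(s["force"],s["wrist_torque"]);go([.5045,-.2332,.126],down(np.radians(39.2)))
E
```

```text
t: 17.65
tcp_pos: [0.5037, -0.2329, 0.1399]
tool_rot: [-0.002, 0.942, 0.336, -0.001]
force: [-0.6, -1.0, -4.6]
width: 0.0293
gripper_force: 61.1
[-0.5677 -0.9506 -4.6045] [ 0.0083  0.0023 -0.028 ]
tcp [ 0.5037 -0.2329  0.1399] slide units (tool) [0.0115 0.0207 0.3471] rows>= 0.34792578168916816
turn units [-0.0364  0.0014  0.0075]
```

```bash
python3 -m jog '{"increments":[{"slide":[0,0,0.1],"angular":[0,0,0],"jaw":20},{"slide":[0,0,0.1],"angular":[0,0,0],"jaw":20},{"slide":[0,0,0.05],"angular":[0,0,0],"jaw":20},{"slide":[0,0,0],"angular":[0,0,0],"jaw":20},{"slide":[0,0,0],"angular":[0,0,0],"jaw":20}]}'
python3 - <<'E'
from h import *
s=get_state();print(s["force"],s["wrist_torque"]);go([.5045,-.2332,.114],down(np.radians(39.2)))
E
```

```text
t: 18.07
tcp_pos: [0.5042, -0.2333, 0.1313]
tool_rot: [-0.001, 0.942, 0.336, 0.0]
force: [-0.7, 0.6, -4.4]
width: 0.0292
gripper_force: 61.2
[-0.7282  0.5607 -4.4493] [-0.0183 -0.0148  0.0208]
tcp [ 0.5042 -0.2333  0.1313] slide units (tool) [0.0062 0.0038 0.4313] rows>= 0.4313949997981934
turn units [-0.0213 -0.0083  0.0061]
```

```bash
python3 -m jog '{"increments":[{"slide":[0,0,0.1],"angular":[0,0,0],"jaw":20},{"slide":[0,0,0.08],"angular":[0,0,0],"jaw":20},{"slide":[0,0,0.08],"angular":[0,0,0],"jaw":20},{"slide":[0,0,0],"angular":[0,0,0],"jaw":20},{"slide":[0,0,0],"angular":[0,0,0],"jaw":20}]}'
python3 - <<'E'
from h import *
s=get_state();print(s["force"],s["wrist_torque"]);go([.5045,-.2332,.114],down(np.radians(39.2)))
E
```

```text
t: 18.48
tcp_pos: [0.5042, -0.2332, 0.1207]
tool_rot: [-0.001, 0.942, 0.336, -0.0]
force: [0.1, -0.1, -4.8]
width: 0.0293
gripper_force: 61.2
[ 0.111  -0.1248 -4.8147] [ 0.0285  0.0097 -0.0274]
tcp [ 0.5042 -0.2332  0.1207] slide units (tool) [0.0054 0.006  0.1671] rows>= 0.1672878485993742
turn units [-0.0233 -0.0073  0.0069]
```

The underside is now below the square's top with no resistance, so it is engaging. Continue down gently to the seat.

```bash
python3 -m jog '{"increments":[{"slide":[0,0,0.07],"angular":[0,0,0],"jaw":20},{"slide":[0,0,0.05],"angular":[0,0,0],"jaw":20},{"slide":[0,0,0.04],"angular":[0,0,0],"jaw":20},{"slide":[0,0,0.03],"angular":[0,0,0],"jaw":20},{"slide":[0,0,0],"angular":[0,0,0],"jaw":20},{"slide":[0,0,0],"angular":[0,0,0],"jaw":20}]}'
```

```text
t: 18.98
tcp_pos: [0.5042, -0.2332, 0.1135]
tool_rot: [-0.001, 0.942, 0.336, 0.0]
force: [-1.4, 0.6, -0.5]
width: 0.0293
gripper_force: 61.8
```

```bash
python3 -m jog '{"increments":[{"slide":[0,0,0.03],"angular":[0,0,0.2],"jaw":20},{"slide":[0,0,0.02],"angular":[0,0,-0.2],"jaw":20},{"slide":[0,0,0.01],"angular":[0,0,-0.2],"jaw":20},{"slide":[0,0,0],"angular":[0,0,0.2],"jaw":20},{"slide":[0,0,0],"angular":[0,0,0],"jaw":20},{"slide":[0,0,0],"angular":[0,0,0],"jaw":20}]}'
```

```text
t: 19.48
tcp_pos: [0.5051, -0.2336, 0.1133]
tool_rot: [-0.0, 0.942, 0.335, 0.001]
force: [-3.6, 1.9, 25.8]
width: 0.0293
gripper_force: 65.2
```

Firm contact at the seat height, 12 mm below the square's top. Relax the press, release and back off.

```bash
python3 -m jog '{"increments":[{"slide":[0,0,-0.05],"angular":[0,0,0],"jaw":20},{"slide":[0,0,0],"angular":[0,0,0],"jaw":34},{"slide":[0,0,0],"angular":[0,0,0],"jaw":45},{"slide":[0,0,0],"angular":[0,0,0],"jaw":60},{"slide":[0,0,0],"angular":[0,0,0],"jaw":60},{"slide":[0,0,0],"angular":[0,0,0],"jaw":60},{"slide":[0,0,-0.4],"angular":[0,0,0],"jaw":60},{"slide":[0,0,-0.8],"angular":[0,0,0],"jaw":60},{"slide":[0,0,-0.9],"angular":[0,0,0],"jaw":60},{"slide":[0,0,-0.9],"angular":[0,0,0],"jaw":60},{"slide":[-0.4,0,-0.8],"angular":[0,0,0],"jaw":60},{"slide":[-0.8,0,0],"angular":[0,0,0],"jaw":60},{"slide":[-0.8,0,0],"angular":[0,0,0],"jaw":60},{"slide":[0,0,0],"angular":[0,0,0],"jaw":60},{"slide":[0,0,0],"angular":[0,0,0],"jaw":60}]}'
python3 - <<'E'
from h import *
C=cam("wrist");im=get_image("wrist");s=get_image("scene")
cv2.imwrite("pics/end.png",np.hstack([cv2.resize(im[0:300,80:560],(480,300)),cv2.resize(s[130:260,190:330],(320,300))])[:,:,::-1])
c=blobs(blue(im),100)[0];v=hsv(im)[...,2]
mm=np.zeros(v.shape,np.uint8);cv2.drawContours(mm,[c],-1,1,-1)
t=cv2.threshold(v[mm>0].reshape(-1,1),0,255,cv2.THRESH_OTSU)[0]
c=blobs((mm>0)&(v>t),50)[0]
for z in(.144,.156):
    q=np.array([onplane(C,p[0],z)[:2] for p in c])*1000;print(z,cv2.minAreaRect(q.astype(np.float32)))
print(get_state()["force"])
E
```

```text
t: 20.73
tcp_pos: [0.441, -0.2853, 0.2651]
tool_rot: [-0.001, 0.943, 0.334, 0.0]
force: [-0.2, -0.3, 0.6]
width: 0.0598
gripper_force: 0.0
0.144 ((504.151611328125, -232.16383361816406), (34.55198669433594, 27.374425888061523), 39.047523498535156)
0.156 ((503.75445556640625, -232.51956176757812), (32.98841094970703, 26.135677337646484), 39.047584533691406)
[ 0.6402 -0.0125 -0.1292]
```

View pics/end.png

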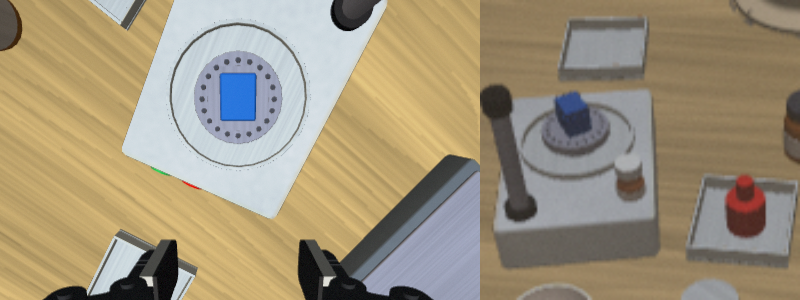

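The rotor sits level and centred on the flange (hub at crop px 238,96), at the square's angle of 39° and centred within 0.2 mm. The cap stands upright in the far tray (crop px 745,210), and the gripper is clear.

```bash
python3 -c "
from cell import *
print(job_done())"
```

```text
the job is handed in; nothing more can be done
None
```

The job is handed in: the red cap stands upright in the far tray and the blue-hub rotor is seated flush over the square and released, at about 21 s on the robot's clock; no verdict came back.

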